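# Fit the upper guide arm and thread the stirrer shaft through both bushes

### The arm

A 7-joint arm with a two-finger parallel gripper is mounted at the origin on the work surface. World frame = base frame: x ahead of the robot, y to its left, z up, the work surface at z = 0. Lengths are in mm, angles in rad, forces in N, time in s.
With the tool pointing down it reaches from about 400 to 850 mm from the base axis. Payload 4.5 kg.
Tool frame: the origin (TCP) lies on the centre line of the jaws, within the pads' length; the fingertips stand 11 mm ahead of it and the grasp point (between the pads) lies 8 mm behind it (arm.tcp_to_tips is the distance from the TCP to the fingertips, in mm); z points along the fingers, y is the line along which they close (so a half turn about z gives the same grasp; the last joint's range is limited). The gripper opens to 85 mm and grips with 20 to 120 N. Pads are 22 mm wide; open, the fingers measure 114 mm over their backs; the gripper's body (76 mm by 85 mm) begins 54 mm behind the grasp point. The pads swing forward as they close: fully open they stand 13 mm farther back than shut.
Start: joints at [-1.292, 0.689, -0.195, 1.565, 0.157, 0.902, -0.215], TCP at [151.455, 606.395, 242.317] pointing down, gripper open.
Joint ranges: [-3.01, 3.01], [-0.46, 2.08], [-1.47, 1.51], [0.13, 2.56], [-1, 4.14], [0.04, 2.09], [-2.66, 2.66]. Speed limits (rad/s): [2.57, 2.57, 3.14, 3.14, 3.14, 3.14, 3.14].

### API

Orientations are given as a rotation vector (axis times angle).
In Python, from rig import arm, eyes gives the robot as it stands.
- The arm moves only by the tool move_arm, never from a script. Its argument "commands" is a list of rows, each a list of 2 entries, a list of its own where there are three numbers: the shift along the tool's x, y, z in mm, then the turn, a rotation vector about the tool's x, y, z in rad. In form: [[[x, y, z], [wx, wy, wz]], ...]. A call has 1 to 10 rows; each row is the pose to reach, as a shift and turn from the pose commanded when the call began, along the tool's axes at that moment; what a row does not reach only later rows make up. A row lasts 1/8 s, in which the tool goes at most 62.5 mm and 10.7 degrees, less where a joint would pass 70% of its speed; a pose out of reach is approached as far as the arm can. A call with a gripper value outside its range is refused whole. "claw" is the opening, from -1 (shut) to 1 (fully open), set as the call begins (left out, the last holds). The fingers move at their own pace and stop on an object; the grip force is fixed at half the most. Time passes only in rows, so rows that repeat a pose let the fingers close. It gives the time, the measured TCP pose, the force, the opening and the grip force at its end, in the units of the state.
- arm.read_state(): the state, without advancing time (a new reading comes with each control period).
- eyes.read_camera(name): name is "side" or "top" or "wrist"; returns a dict with "img" (384x512x3 uint8, blue, green, red), "vertical_fov" (degrees; the focal length in pixels is half the picture's height over the tangent of half this angle, whatever the lens; pixels are square), "cx", "cy" (the principal point, pixels), "world_to_cam" (4x4, takes a point from world to camera coordinates). Camera axes: x right, y up, looking along -z (the intrinsics and any distortion apply to the point x, -y, -z); pixel columns grow to the right and rows downward; lengths in mm; the calibration is good to about 2 mm. A picture is of the moment at which its call begins. There is no depth.
- arm.close_job(): hands the job in; it is judged then, once.
The state is a dict: "clock": time; "joint_positions": joint angles; "dq": joint speeds; "tau": joint torques, N m; "tcp_pos": TCP position; "tcp_rot": TCP orientation; "ft_force": force on the tool from outside, world axes, zero at the start; "torque": the same for the moment, N m; "gripper_width": finger opening in mm; "grasp_force": force on a finger pad.
Only numpy, scipy, OpenCV 4.12 (cv2) and the standard library are available. Lean on these libraries where they do the work, as an engineer would, in place of code of your own. Each camera call takes 0.05 s, during which the arm holds its last target. There are 200 camera calls.

### The job

Get the stirrer shaft ready for mounting: fit the loose blue guide arm fully down onto the square post of the stand with its white bush directly over the stand's own white bush, and let go of it. Then take the shaft with the red head out of the rack, thread it straight down through the upper bush and on through the lower one, and finish still holding it by its head, upright and still, its tip showing below the lower bush but hanging clear of the base plate. Leave the other two shafts in the rack and do not disturb the other things on the bench.

Things in the scene. Friction and masses are not known exactly. Their poses are not given: they have to be found in the camera images.
- stand: Fixed stand (sizes in mm). Origin: on the post's axis at the bench surface; z up, x from the post to its bush. Grey base plate 12 thick, x -42 to 113, 90 wide. Aluminium column 46 square up to a flat shoulder at z = 105. A bracket holds the lower white bush at x = 75, z 55 to 75; the space under it, down to the plate (z = 12), is free for the shaft's tip.
- post_top (a point): Centre of the top of the stand's steel square post, 155 above the bench. The post is 28 wide, sides along the stand's x and y, from the shoulder (z = 105) to z = 155, its last 10 tapering to 20.
- lower_bush (a point): Centre of the lower bush's mouth, on the bush's axis at its top, 75 above the bench. Bore 17 in diameter, flared to about 26 at the mouth, 20 long (axis vertical, open at both ends).
- guide: Loose blue guide arm, about 150 g, lying flat, right way up. Origin: centre of its square bore, at the underside; x along the arm to its bush, z up. Collar 46 x 46 x 30 high, through bore 29.5 square, sides along x and y. Seated, its origin is 105 above the bench; play about 0.75 each way and 3 degrees; nothing clamps it. It fits four ways round: only x along the stand's x aligns the bushes.
- guide_bar (a point): Centre of the guide arm's bar, 40 from the bore's centre along the guide's x, 15 above its underside. The straight bar joins collar and bush: 14 wide (guide's y), 30 high, free to grip from x = 24 to 57; the bush is at x = 75.
- upper_bush (a point): Centre of the guide arm's bush mouth, on the axis, at the top of the arm (30 above the guide's underside). Bore 17 in diameter, flared to about 26 at the mouth, 30 long, outside 27 in diameter (36 at the mouth).
- rack: Fixed grey rack. Origin: centre of its underside; three holes 16 in diameter in a plate 10 thick whose top is 140 above the bench, at y = -65, 0 and +65 of its own frame. The three shafts hang upright in it, head resting on the plate, in any order.
- shaft: The stirrer shaft to use: steel rod 12 in diameter with a red square head. Origin: the tip (lower end) on the axis; z points up to the head. The rod is 130 long with a rounded tip; the head is 20 by 20 (sides along x and y) from z = 130 to 170. About 160 g. Hanging in the rack its tip is 10 above the bench and its head spans 140 to 180 above the bench.
- shaft_black: Bystander: same shaft shape, black head, in the rack. Origin at its tip.
- shaft_white: Bystander: same shaft shape, white head and white rod, in the rack. Origin at its tip.
- beaker: Bystander: glass beaker 70 in diameter, 90 high. Origin under its centre.
- flask: Bystander: amber volumetric flask 68 in diameter, 123 high. Origin under its centre.
- wash_bottle: Bystander: white wash bottle with red cap and spout, 66 in diameter, 175 high, the spout reaching 53 out to its own +x. Origin under its centre.
- dish: Bystander: shallow glass dish 90 in diameter, 12 high. Origin under its centre.
- jar: Bystander: amber jar with blue lid, 56 in diameter, 60 high. Origin under its centre.
There are look-alikes about, which are no part of the job. Several things have the shape of the guide; the one meant has the colours described above. Leave any yellow look-alike of the shaft alone.

How it is judged (in metres and radians):
On the way, in this order (a step that is already met when the one before it is completed fails the run):
1. the guide arm sits fully down on the square post, its bush over the stand's bush, and is let go (z of guide in the frame of stand between 0.101 and 0.109 m and horizontal distance between guide and stand below 0.004 m and angle between guide's own z axis and vertical below 0.06 rad and horizontal distance between upper_bush and lower_bush below 0.008 m and contact force between the fingers and guide below 0.2 N), for 0.2 s.
2. the red-headed shaft's tip has entered the upper bush (z of guide in the frame of stand between 0.101 and 0.109 m and horizontal distance between guide and stand below 0.004 m and angle between guide's own z axis and vertical below 0.06 rad and horizontal distance between upper_bush and lower_bush below 0.008 m and z of shaft in the frame of upper_bush below -0.01 m and horizontal distance between shaft and upper_bush below 0.009 m and angle between shaft's own z axis and vertical below 0.15 rad), for 0.1 s.
At the end, for the whole second after the job is handed in: Arm seated within 4 mm and 0.06 rad, bushes in line within 8 mm, arm not touched; red-headed shaft gripped, still (under 0.03 m/s), upright within 0.1 rad, tip within 4.5 mm of the lower bush's axis and 15 to 52 mm above the bench, so through both bushes and clear of the base (z of guide in the frame of stand between 0.101 and 0.109 m and horizontal distance between guide and stand below 0.004 m and angle between guide's own z axis and vertical below 0.06 rad and horizontal distance between upper_bush and lower_bush below 0.008 m and z of shaft in the frame of stand between 0.015 and 0.052 m and horizontal distance between shaft and lower_bush below 0.0045 m and angle between shaft's own z axis and vertical below 0.1 rad and horizontal distance between shaft and upper_bush below 0.012 m and contact force between the fingers and shaft above 1 N and contact force between the fingers and guide below 0.5 N and linear speed of shaft below 0.03 m/s); the arm keeps its last pose, push and grip.
It fails at once if another shaft is moved more than 30 mm or lifted (distance of any of shaft_black, shaft_white from where it was at the start of the episode above 0.03 m).
It fails at once if the glassware, bottle, dish or jar on the bench is pushed more than 30 mm (distance of any of beaker, flask, wash_bottle, dish, jar from where it was at the start of the episode above 0.03 m).
It also fails if it takes over 72 s, if anything falls off the work surface, if the arm or the gripper's body presses on something with over 40 N, if the wrist force passes 120 N, or if a joint passes its speed limit or range.

## Working session

There is one attempt and no reset: what is moved stays moved. The work goes in short steps, Python scripts to look and compute and a tool call to move; the robot and the scene stay as the last step left them, time stands still between calls to the robot, and variables do not carry over. Pictures are saved under pics/ and viewed, at most 10 in all, crops included, and the job is handed in when it is done.

Besides the shell and the picture viewer there is one more tool, called after ">>>" by a JSON object that holds its "name" and its "arguments". move_arm: Moves the arm, as the interface text tells. Its arguments: {"type":"object","properties":{"commands":{"type":"array"},"claw":{"type":"number"}},"required":["commands"]}

```bash
mkdir -p pics; ls; python3 - <<'E'
from rig import arm, eyes
import cv2,numpy as np
s=arm.read_state(); print({k:np.round(v,3) for k,v in s.items()})
for n in("top","side"):
    c=eyes.read_camera(n); cv2.imwrite(f"pics/{n}0.png",cv2.resize(c["img"],(800,600),interpolation=cv2.INTER_CUBIC)); cv2.imwrite(f"raw_{n}.png",c["img"])
    print(n,{k:np.round(v,3).tolist() for k,v in c.items() if k!="img"})
E
```

```text
pics
{'clock': np.float64(0.0), 'joint_positions': array([-1.292,  0.69 , -0.195,  1.566,  0.157,  0.902, -0.215]), 'dq': array([ 0.   , -0.001,  0.   ,  0.001, -0.002, -0.001, -0.   ]), 'tau': array([-0.0000e+00, -5.3961e+01, -1.2670e+00, -1.5855e+01,  9.0000e-03,
        9.0000e-03, -0.0000e+00]), 'tcp_pos': array([151.351, 605.726, 241.44 ]), 'tcp_rot': array([-3.830e-01, -3.118e+00,  3.000e-03]), 'ft_force': array([-0.402,  0.028,  0.058]), 'torque': array([-0.008,  0.027, -0.037]), 'grasp_force': np.float64(0.0), 'gripper_width': np.float64(85.203)}
top {'vertical_fov': 44.06, 'cx': 249.721, 'cy': 188.429, 'world_to_cam': [[0.018, -1.0, 0.004, -29.649], [0.979, 0.018, 0.203, -575.39], [-0.203, 0.001, 0.979, -1364.578], [0.0, 0.0, 0.0, 1.0]]}
side {'vertical_fov': 52.677, 'cx': 253.973, 'cy': 197.473, 'world_to_cam': [[-0.952, -0.307, -0.011, 565.061], [0.182, -0.593, 0.784, -189.666], [-0.247, 0.745, 0.62, -994.233], [0.0, 0.0, 0.0, 1.0]]}
```

View pics/top0.png

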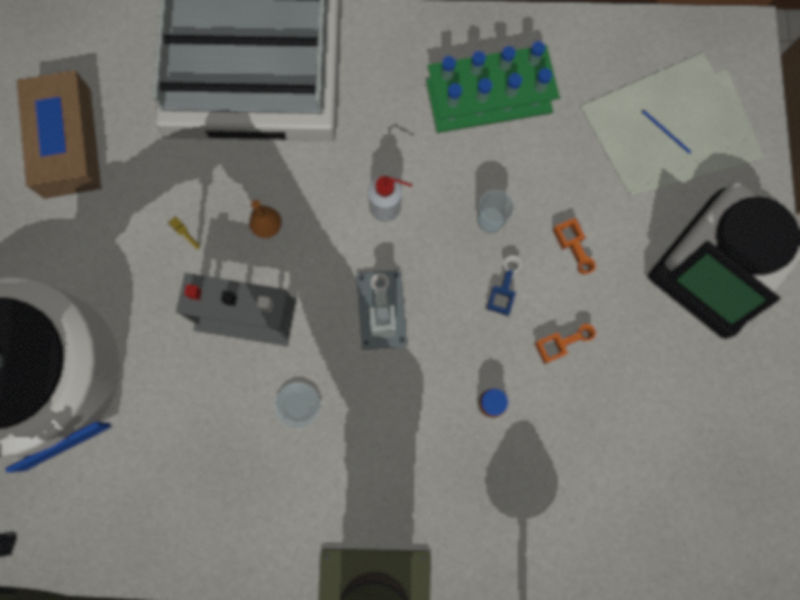

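View pics/side0.png

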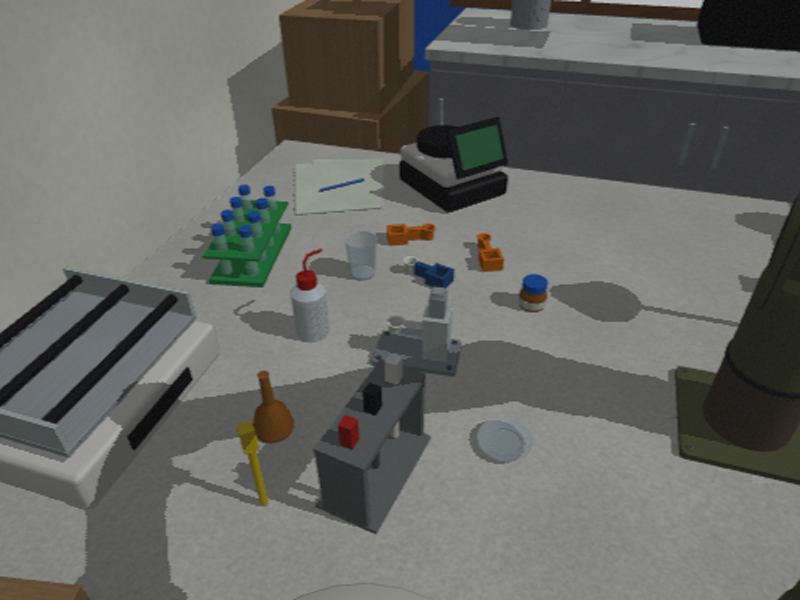

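The top view (800 px) shows these look-alikes:
- **Guide:** the blue arm with a white bush at (505,285); the orange ones at (575,245) and (565,342) are not it.
- **Shaft:** the red head at (193,291), with black at (229,297), white at (264,303), and a yellow look-alike at (184,231).
- **Stand:** post at (382,318), bush at (379,283).

I choose the blue/white guide and the red-headed shaft, and will check both in one crop.

```bash
cat > h.py <<'E'
import numpy as np, cv2
from scipy.spatial.transform import Rotation as R
def K(c): 
    h=c["img"].shape[0]; f=h/2/np.tan(np.radians(c["vertical_fov"])/2); return f
def ray(c,u,v,z):
    "pixel -> world point on height z"
    f=K(c); T=np.array(c["world_to_cam"]); d=np.array([(u-c["cx"])/f,-(v-c["cy"])/f,-1.])
    Ri=T[:3,:3].T; o=-Ri@T[:3,3]; d=Ri@d
    return o+d*(z-o[2])/d[2]
def proj(c,p):
    T=np.array(c["world_to_cam"]); q=T[:3,:3]@np.asarray(p,float)+T[:3,3]; f=K(c)
    return np.array([c["cx"]+f*q[0]/-q[2], c["cy"]-f*q[1]/-q[2]])
def crop(c,u0,v0,w,h,s,fn):
    cv2.imwrite(fn,cv2.resize(c["img"][v0:v0+h,u0:u0+w],None,fx=s,fy=s,interpolation=cv2.INTER_CUBIC))
def tool(p,yaw=None):
    "shift in tool axes from present tcp to world point p"
    from rig import arm
    s=arm.read_state(); M=R.from_rotvec(s["tcp_rot"]).as_matrix()
    return M.T@(np.asarray(p)-s["tcp_pos"])
E
python3 - <<'E'
from h import *
from rig import eyes
c=eyes.read_camera("top")
s=1.5625
P=dict(gbore=(502,299,30),gbush=(512,262,30),post=(383,318,155),lbush=(379,283,75),red=(193,291,180),blk=(229,297,180),wht=(264,303,180),jar=(493,402,60),beak=(492,210,45),dish=(298,400,6),flask=(265,221,50),wash=(385,198,50))
for k,(u,v,z) in P.items(): print(k,np.round(ray(c,u/s,v/s,z),0))
a=cv2.resize(c["img"][150:240,105:205],None,fx=4,fy=4,interpolation=cv2.INTER_CUBIC)
b=cv2.resize(c["img"][150:240,215:345],None,fx=4,fy=4,interpolation=cv2.INTER_CUBIC)
cv2.imwrite("pics/c1.png",cv2.resize(np.hstack([a,b]),None,fx=.86,fy=.86))
from rig import arm
print(R.from_rotvec(arm.read_state()["tcp_rot"]).as_matrix().round(3))
w=eyes.read_camera("wrist"); M=R.from_rotvec(arm.read_state()["tcp_rot"]).as_matrix();T=w["world_to_cam"]
print(w["vertical_fov"],M.T@(-T[:3,:3].T@T[:3,3]-arm.read_state()["tcp_pos"]),(M.T@T[:3,:3].T).round(3))
E
```

```text
gbore [ 577. -238.   30.]
gbush [ 652. -259.   30.]
post [513.  -7. 155.]
lbush [594.   3.  75.]
red [550. 327. 180.]
blk [541. 263. 180.]
wht [531. 201. 180.]
jar [ 374. -214.   60.]
beak [ 754. -218.   45.]
dish [375. 156.   6.]
flask [721. 230.  50.]
wash [773.  -5.  50.]
[[-0.97   0.242 -0.   ]
 [ 0.242  0.97  -0.001]
 [-0.    -0.001 -1.   ]]
69.23611571925684 [  71.07872774   -1.34914386 -130.22126377] [[-0.     0.959  0.285]
 [ 1.     0.    -0.001]
 [-0.001  0.285 -0.959]]
```

View pics/c1.png

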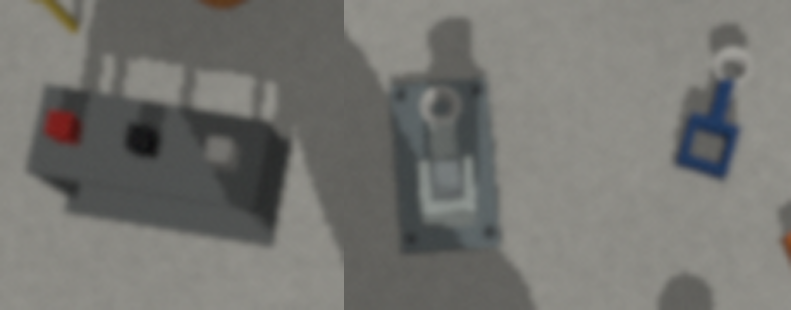

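The crop confirms the blue guide (bore about (707,145), white bush (732,63)), the red head at (65,126), and the stand post (447,180) with its bush (440,105). I'll move towards the guide for a wrist view.

>>> {"name": "move_arm", "arguments": {"commands": [[[-37,-43,0],[0,0,0]],[[-74,-86,0],[0,0,0]],[[-111,-129,0],[0,0,0]],[[-148,-172,0],[0,0,0]],[[-185,-215,0],[0,0,0]],[[-222,-258,0],[0,0,0]],[[-259,-301,0],[0,0,0]],[[-296,-344,0],[0,0,0]],[[-333,-387,0],[0,0,0]],[[-372,-427,0],[0,0,0]]], "claw": 1}}

```text
clock: 1.45
tcp_pos: [409.5, 100.3, 242.4]
tcp_rot: [0.383, 3.118, 0.0]
ft_force: [0.3, 0.7, 0.1]
gripper_width: 85.6
grasp_force: 0.0
```

```bash
python3 - <<'E'
from rig import arm
s=arm.read_state()
for k in("clock","joint_positions","tcp_pos","tcp_rot"): print(k,s[k])
E
```

```text
clock 1.45
joint_positions [-0.16176415  0.44197028 -0.27236677  2.14296178  0.21114527  0.58090534
  0.73989258]
tcp_pos [409.48986082 100.25926008 242.41260149]
tcp_rot [3.83193986e-01 3.11784966e+00 3.50629178e-04]
```

>>> {"name": "move_arm", "arguments": {"commands": [[[-37,-43,0],[0,0,0]],[[-74,-86,0],[0,0,0]],[[-111,-129,0],[0,0,0]],[[-148,-172,0],[0,0,0]],[[-185,-215,0],[0,0,0]],[[-222,-258,0],[0,0,0]],[[-246,-284,0],[0,0,0]],[[-246,-284,0],[0,0,0]],[[-246,-284,0],[0,0,0]]]}}

```text
clock: 2.58
tcp_pos: [578.3, -232.0, 241.9]
tcp_rot: [-0.382, -3.117, -0.002]
ft_force: [-0.5, 0.6, -0.6]
gripper_width: 85.5
grasp_force: 0.0
```

```bash
python3 - <<'E'
from h import *
from rig import arm,eyes
import pickle
w=eyes.read_camera("wrist"); pickle.dump(w,open("w1.pkl","wb"))
cv2.imwrite("pics/w1.png",cv2.resize(w["img"],(800,600),interpolation=cv2.INTER_CUBIC))
s=arm.read_state();print(s["tcp_pos"],s["tcp_rot"],s["joint_positions"].round(2))
E
```

```text
[ 578.35544214 -231.40727334  242.11994647] [-3.80278591e-01 -3.11749376e+00 -2.05638931e-03] [ 0.47  0.69 -0.3   1.57  0.24  0.92  1.42]
```

View pics/w1.png

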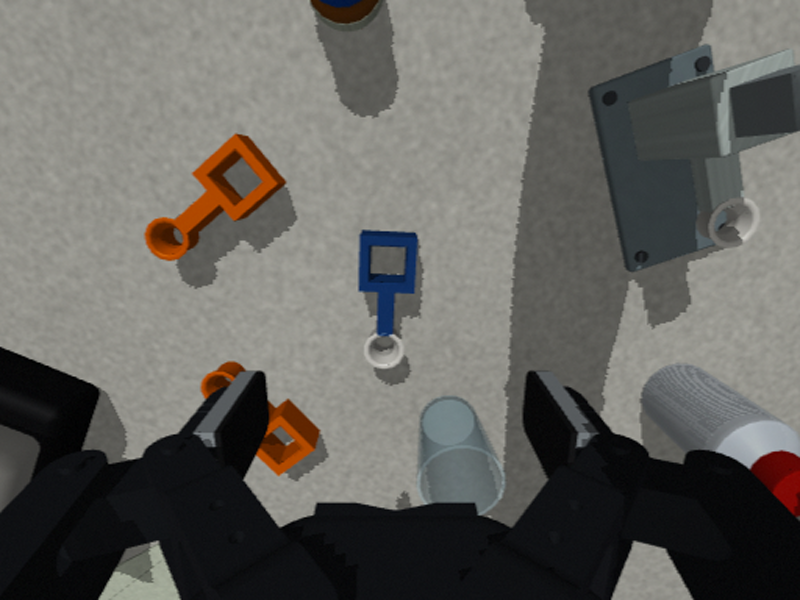

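The wrist view shows the blue guide with collar-top corners (361,231), (417,234), (415,292), (359,291) and its white bush mouth at (384,350). The stand is at the right edge, with its bush at (734,223).

```bash
python3 - <<'E'
from h import *
import pickle
w=pickle.load(open("w1.pkl","rb"));s=1.5625
q=np.array([ray(w,u/s,v/s,30)[:2] for u,v in [(361,231),(417,234),(415,292),(359,291)]]);c=q.mean(0)
b=ray(w,384/s,350/s,30)[:2]
print(q.round(1),c,b,b-c,np.linalg.norm(b-c),"yaw",np.arctan2(*(b-c)[::-1]))
yaw=np.arctan2(*(b-c)[::-1]); bar=(b+(c-b)*35/75); print("bar",bar)
print("lbush",ray(w,734/s,223/s,75))
t=tool([*bar,242]);print("shift",t, "tool x yaw",[ (R.from_rotvec([-.38,-3.117,-.002]).as_matrix()[:2,0])])
for p in [(c,0),(b,0)]: print(proj(w,[*p[0],30])*s)
E
```

```text
[[ 548.  -252.6]
 [ 561.  -210.4]
 [ 606.8 -222.8]
 [ 594.9 -267.1]] [ 577.67710152 -238.2202696 ] [ 650.35740582 -260.18660996] [ 72.68030429 -21.96634037] 75.92724637043786 yaw -0.293503576742688
bar [ 616.43993048 -249.93565113]
lbush [ 5.99070479e+02 -1.52912342e-01  7.50000000e+01]
shift [-41.42183079  -8.83014622   0.06224208] tool x yaw [array([-0.97070909,  0.24025221])]
[388.00360614 262.5783862 ]
[384. 350.]
```

>>> {"name": "move_arm", "arguments": {"commands": [[[-41,-8,0],[0,0,0.042]],[[-41,-8,50],[0,0,0.042]],[[-41,-8,100],[0,0,0.042]],[[-41,-8,140],[0,0,0.042]],[[-41,-8,170],[0,0,0.042]],[[-41,-8,195],[0,0,0.042]],[[-41,-8,215],[0,0,0.042]],[[-41,-8,226],[0,0,0.042]],[[-41,-8,226],[0,0,0.042]]]}}

```text
clock: 3.75
tcp_pos: [616.3, -250.4, 15.9]
tcp_rot: [-0.448, -3.109, -0.001]
ft_force: [0.4, -0.1, -0.5]
gripper_width: 85.1
grasp_force: 0.0
```

>>> {"name": "move_arm", "arguments": {"commands": [[[0,0,0],[0,0,0]],[[0,0,0],[0,0,0]],[[0,0,0],[0,0,0]],[[0,0,0],[0,0,0]],[[0,0,0],[0,0,0]],[[0,0,0],[0,0,0]],[[0,0,0],[0,0,0]]], "claw": -1}}

```text
clock: 4.62
tcp_pos: [617.0, -251.0, 16.7]
tcp_rot: [0.449, 3.108, -0.0]
ft_force: [-0.2, 0.5, 5.5]
gripper_width: 12.7
grasp_force: 59.4
```

>>> {"name": "move_arm", "arguments": {"commands": [[[0,0,-30],[0,0,0]],[[0,0,-80],[0,0,0]],[[0,0,-135],[0,0,0]],[[0,0,-190],[0,0,0]],[[20,20,-225],[0,0,-0.1]],[[50,50,-225],[0,0,-0.2]],[[85,80,-225],[0,0,-0.3]],[[111,108,-225],[0,0,-0.35]],[[111,108,-225],[0,0,-0.35]],[[111,108,-225],[0,0,-0.35]]]}}

```text
clock: 5.88
tcp_pos: [540.7, -116.8, 240.9]
tcp_rot: [0.098, -3.14, 0.001]
ft_force: [-0.2, -1.0, -1.0]
gripper_width: 13.3
grasp_force: 58.7
```

```bash
python3 - <<'E'
from h import *
from rig import arm,eyes
import pickle
w=eyes.read_camera("wrist"); pickle.dump(w,open("w2.pkl","wb"))
cv2.imwrite("pics/w2.png",cv2.resize(w["img"],(800,600),interpolation=cv2.INTER_CUBIC))
s=arm.read_state();print(s["tcp_pos"],s["tcp_rot"],s["ft_force"],s["gripper_width"])
E
```

```text
[ 540.83574662 -117.26074609  240.88315134] [ 9.62958558e-02 -3.13978774e+00  1.30602981e-03] [-0.04718947 -0.05779032 -0.48684783] 13.010431876693008
```

View pics/w2.png

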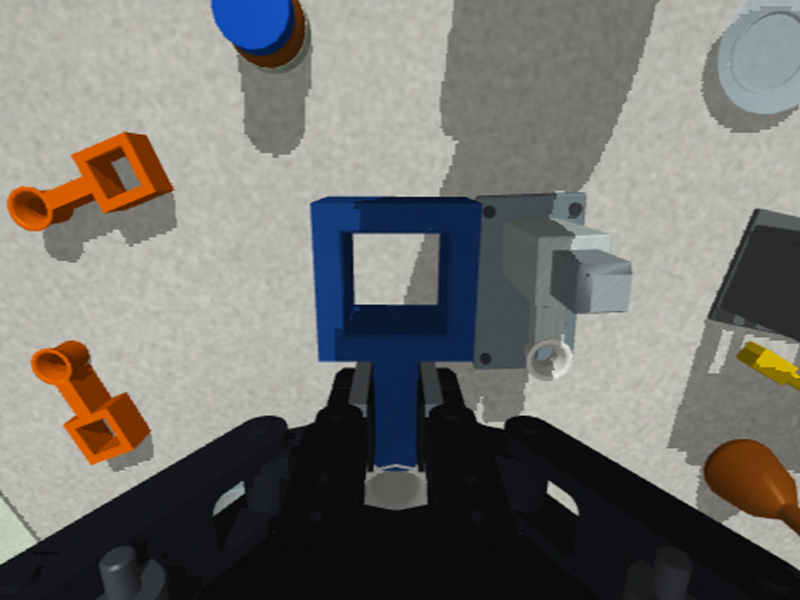

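The wrist view shows the held guide (bore near (393,268)) and the stand at the right (post about (600,280), bush mouth (549,358)). I'll enlarge both to measure them.

```bash
python3 - <<'E'
from h import *
import pickle
w=pickle.load(open("w2.pkl","rb"))
f=lambda u,v:cv2.resize(w["img"][v:v+125,u:u+110],None,fx=3.6,fy=3.6,interpolation=cv2.INTER_CUBIC)
cv2.imwrite("pics/c2.png",np.hstack([f(198,120),f(302,120)]))
E
```

```text
(no output)
```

View pics/c2.png

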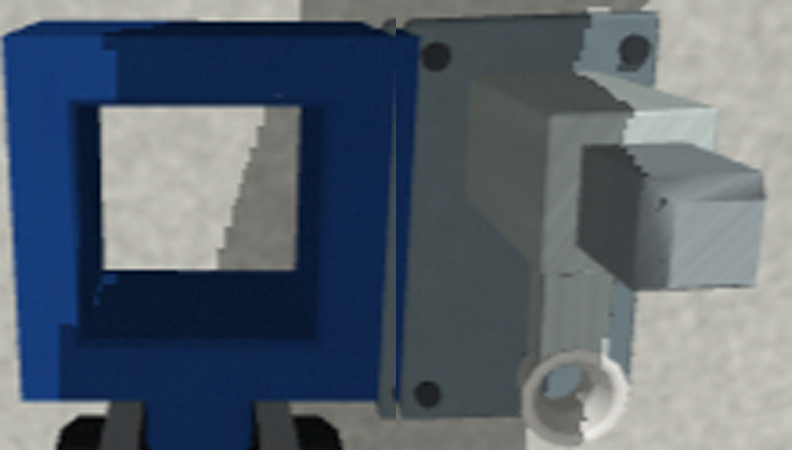

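```bash
cat > fit.py <<'E'
from h import *
import pickle
from scipy.optimize import least_squares
def fit(c,obj,pix,x0,n):
    # params x,y,yaw,(z),(rx,ry)
    obj=np.array(obj,float);pix=np.array(pix,float)
    def res(p):
        p=np.r_[p,np.zeros(6-len(p))]
        Rm=R.from_euler("ZYX",[p[2],p[5],p[4]]).as_matrix()
        q=obj@Rm.T+[p[0],p[1],p[3]]
        return np.concatenate([proj(c,a)-b for a,b in zip(q,pix)])
    r=least_squares(res,x0[:n],loss="soft_l1",x_scale=[10,10,.1,10,.1,.1][:n]); return r.x,res(r.x).reshape(-1,2)
E
python3 - <<'E'
from fit import *
w=pickle.load(open("w2.pkl","rb"))
S=[(-23,-23,105),(-23,23,105),(23,-23,105),(-10,-10,155),(-10,10,155),(10,10,155),(10,-10,155),(75,0,75),(-42,45,12)]
P=[(548,112),(717,108),(543,272),(667,201),(766,199),(757,286),(664,289),(575,397),(657,12)]
p,r=fit(w,S,[(302+(a-396)/3.6,120+b/3.6) for a,b in P],[515,-5,.07,0],3);print("stand",p.round(3));print(r.round(1).tolist())
h=14.75
G=[(-23,-23,30),(-23,23,30),(23,23,30),(23,-23,30),(-h,-h,30),(-h,h,30),(h,h,30),(h,-h,30),(-h,-h,0),(-h,h,0),(h,h,0),(h,-h,0)]
P=[(5,36),(396,36),(378,402),(22,402),(69,102),(325,102),(318,342),(78,342),(100,105),(300,105),(295,270),(103,270)]
for n in(4,6):
    g,r=fit(w,G,[(198+a/3.6,120+b/3.6) for a,b in P],[500,-117,.06,225,0,0],n);print("guide",g.round(3));print(r.round(1).tolist())
E
```

```text
stand [ 5.24325e+02 -7.69300e+00  1.08000e-01]
[[-0.4, 0.3], [0.8, -0.8], [-1.2, 1.5], [1.7, 0.5], [-0.7, -0.1], [-0.8, -0.5], [0.5, -0.3], [-0.2, 0.5], [1.0, -0.5]]
guide [ 5.01206e+02 -1.20435e+02  6.20000e-02  2.23293e+02]
[[-1.3, 0.2], [0.7, 0.1], [0.0, -0.2], [-0.4, -0.1], [1.5, 1.7], [-0.1, 1.6], [-0.5, -0.1], [1.3, -0.1], [-0.5, -7.4], [-0.1, -7.4], [-0.3, 0.0], [0.2, 0.1]]
guide [ 5.02710e+02 -1.20249e+02  6.20000e-02  2.22575e+02  3.00000e-03
 -5.40000e-02]
[[-0.3, -0.4], [-0.1, -0.3], [0.2, 0.1], [-0.6, -0.0], [1.9, 0.9], [-0.5, 1.0], [-0.5, -0.3], [1.2, -0.4], [0.1, -4.9], [-0.3, -4.8], [-0.2, 2.7], [0.4, 2.6]]
```

```bash
python3 - <<'E'
from fit import *
w=pickle.load(open("w2.pkl","rb"))
h=14.75
G=[(-23,-23,30),(-23,23,30),(23,23,30),(23,-23,30),(-h,-h,30),(-h,h,30),(h,h,30),(h,-h,30),(h,h,0),(h,-h,0)]
P=[(5,36),(396,36),(378,402),(22,402),(69,102),(325,102),(318,342),(78,342),(295,270),(103,270)]
for n in(4,6):
    g,r=fit(w,G,[(198+a/3.6,120+b/3.6) for a,b in P],[500,-117,.06,225,0,0],n);print("guide",g.round(3));print(r.round(1).tolist())
M=R.from_rotvec([ .0963,-3.1398,.0013]).as_matrix()
d=np.array([524.3,-7.7,0])-np.r_[g[:2],0]
# rotate guide about TCP by dyaw
t=np.array([540.8,-117,0]); dy=.108-g[2]; gp=t+R.from_euler("Z",dy).as_matrix()@(np.r_[g[:2],0]-t)
print("shift",M.T@(np.array([524.3,-7.7,0])-gp),"turn",-dy)
E
```

```text
guide [ 5.00970e+02 -1.20520e+02  6.40000e-02  2.23776e+02]
[[-1.8, -0.3], [0.7, -0.5], [0.2, -0.3], [-0.7, -0.1], [1.1, 1.3], [-0.2, 1.2], [-0.5, -0.3], [1.0, -0.2], [-0.3, -0.1], [0.0, -0.1]]
guide [ 5.01168e+02 -1.20416e+02  6.40000e-02  2.23627e+02  4.00000e-03
 -8.00000e-03]
[[-1.7, -0.4], [0.6, -0.6], [0.2, -0.2], [-0.7, -0.2], [1.1, 1.1], [-0.3, 1.0], [-0.5, -0.3], [1.0, -0.3], [-0.1, 0.2], [0.2, 0.2]]
shift [-2.99141525e+01  1.12844940e+02 -1.02469225e-01] turn -0.04425195673869359
```

>>> {"name": "move_arm", "arguments": {"commands": [[[-10,40,0],[0,0,-0.044]],[[-20,80,0],[0,0,-0.044]],[[-30,113,0],[0,0,-0.044]],[[-30,113,20],[0,0,-0.044]],[[-30,113,45],[0,0,-0.044]],[[-30,113,60],[0,0,-0.044]],[[-30,113,60],[0,0,-0.044]],[[-30,113,60],[0,0,-0.044]]]}}

```text
clock: 6.92
tcp_pos: [564.2, -1.4, 181.9]
tcp_rot: [-0.167, 3.136, 0.0]
ft_force: [0.2, -0.4, -0.4]
gripper_width: 12.9
grasp_force: 58.8
```

```bash
python3 - <<'E'
from h import *
from rig import arm,eyes
import pickle
w=eyes.read_camera("wrist"); pickle.dump(w,open("w3.pkl","wb"))
crop(w,182,100,140,130,4.5,"pics/w3.png")
s=arm.read_state();print(s["tcp_pos"],s["tcp_rot"],s["ft_force"],s["gripper_width"])
E
```

```text
[564.22960218  -1.33431376 182.08146601] [-1.67399239e-01  3.13533808e+00  2.55726669e-04] [ 0.58740416  0.85461652 -0.88874779] 12.84504577244384
```

View pics/w3.png

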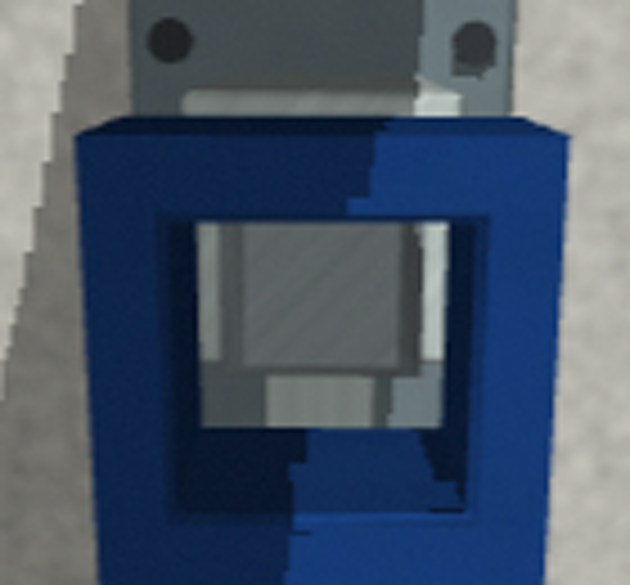

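```bash
python3 - <<'E'
from fit import *
w=pickle.load(open("w3.pkl","rb"))
h=14.75; k=lambda P:[(182+(a-2)/4.5,100+(b-2)/4.5) for a,b in P]
G=[(-23,-23,30),(-23,23,30),(-h,-h,30),(-h,h,30),(h,h,30),(h,-h,30),(h,h,0),(h,-h,0)]
P=[(75,137),(570,137),(158,217),(490,217),(470,515),(168,518),(442,428),(200,428)]
g,r=fit(w,G,k(P),[524,-7,.1,165,0,0],4);print("guide",g.round(3),r.round(1).tolist())
S=[(10,-10,155),(10,10,155),(-23,-23,105),(-23,23,105)]
s,r=fit(w,S,k([(243,368),(405,368),(183,93),(462,93)]),[524,-7,.1],3);print("stand",s.round(3),r.round(1).tolist())
for z in(0,):
  for a in S: print(a,proj(w,[*(s[:2]+np.array([[np.cos(s[2]),-np.sin(s[2])],[np.sin(s[2]),np.cos(s[2])]])@a[:2]),a[2]]).round(1))
c,sn=np.cos(s[2]),np.sin(s[2]); d=s[:2]-g[:2]; print("in guide axes",c*d[0]+sn*d[1],-sn*d[0]+c*d[1])
E
```

```text
guide [ 5.24286e+02 -7.15400e+00  1.05000e-01  1.65126e+02] [[-1.0, -1.2], [0.7, -1.0], [1.3, 1.1], [-2.3, 1.2], [-0.4, 0.5], [1.3, -0.2], [-0.3, -0.1], [0.2, -0.2]]
stand [ 5.24351e+02 -6.75400e+00  1.07000e-01] [[0.8, 0.4], [-0.9, 0.4], [-0.8, -0.4], [0.9, -0.5]]
(10, -10, 155) [236.4 181.7]
(10, 10, 155) [270.6 181.7]
(-23, -23, 105) [221.4 119.8]
(-23, 23, 105) [285.1 119.8]
in guide axes 0.1074890180005198 0.39084008536391873
```

>>> {"name": "move_arm", "arguments": {"commands": [[[0,0.3,8],[0,0,0]],[[0,0.3,16],[0,0,0]],[[0,0.3,24],[0,0,0]],[[0,0.3,32],[0,0,0]],[[0,0.3,40],[0,0,0]],[[0,0.3,46],[0,0,0]],[[0,0.3,51],[0,0,0]],[[0,0.3,51],[0,0,0]]]}}

```text
clock: 7.98
tcp_pos: [563.2, -1.0, 129.9]
tcp_rot: [0.168, -3.136, -0.0]
ft_force: [0.8, -0.1, -1.2]
gripper_width: 12.9
grasp_force: 58.8
```

No resistance, so the post is in the bore. Going the rest of the way down.

>>> {"name": "move_arm", "arguments": {"commands": [[[0,0,3],[0,0,0]],[[0,0,5],[0,0,0]],[[0,0,7],[0,0,0]],[[0,0,8],[0,0,0]],[[0,0,9],[0,0,0]],[[0,0,9],[0,0,0]]]}}

```text
clock: 8.72
tcp_pos: [563.5, -0.9, 121.7]
tcp_rot: [-0.168, 3.137, -0.0]
ft_force: [-0.8, 0.0, 3.1]
gripper_width: 12.9
grasp_force: 59.4
```

>>> {"name": "move_arm", "arguments": {"commands": [[[0,0,1],[0,0,0]],[[0,0,1],[0,0,0]],[[0,0,1],[0,0,0]]]}}

```text
clock: 9.1
tcp_pos: [563.5, -0.9, 121.6]
tcp_rot: [-0.168, 3.136, -0.001]
ft_force: [-3.2, -0.2, 10.1]
gripper_width: 13.0
grasp_force: 60.7
```

Firm contact, so it is seated. I'll release it and rise.

>>> {"name": "move_arm", "arguments": {"commands": [[[0,0,-1],[0,0,0]],[[0,0,-1],[0,0,0]],[[0,0,-1],[0,0,0]],[[0,0,-1],[0,0,0]],[[0,0,-1],[0,0,0]],[[0,0,-1],[0,0,0]],[[0,0,-1],[0,0,0]]], "claw": 1}}

```text
clock: 9.98
tcp_pos: [563.4, -0.9, 121.3]
tcp_rot: [-0.168, 3.137, 0.0]
ft_force: [0.2, -0.8, -0.1]
gripper_width: 85.0
grasp_force: 0.0
```

>>> {"name": "move_arm", "arguments": {"commands": [[[0,0,-20],[0,0,0]],[[0,0,-60],[0,0,0]],[[0,0,-110],[0,0,0]],[[25,0,-160],[0,0,0]],[[60,0,-180],[0,0,0]],[[60,0,-180],[0,0,0]],[[60,0,-180],[0,0,0]]]}}

```text
clock: 10.85
tcp_pos: [504.1, -7.4, 301.2]
tcp_rot: [-0.168, 3.137, -0.0]
ft_force: [0.9, 0.7, -1.2]
gripper_width: 85.4
grasp_force: 0.0
```

```bash
python3 - <<'E'
from h import *
from rig import arm,eyes
import pickle
w=eyes.read_camera("wrist"); pickle.dump(w,open("w4.pkl","wb"))
cv2.imwrite("pics/w4.png",cv2.resize(w["img"],(800,600),interpolation=cv2.INTER_CUBIC))
s=arm.read_state();print(s["tcp_pos"],s["tcp_rot"],s["ft_force"],s["gripper_width"])
E
```

```text
[504.20961055  -7.32202173 300.73939057] [ 1.68256750e-01 -3.13682663e+00 -4.50181688e-04] [-0.1130494  -0.84603887  0.44265542] 85.26164704255969
```

View pics/w4.png

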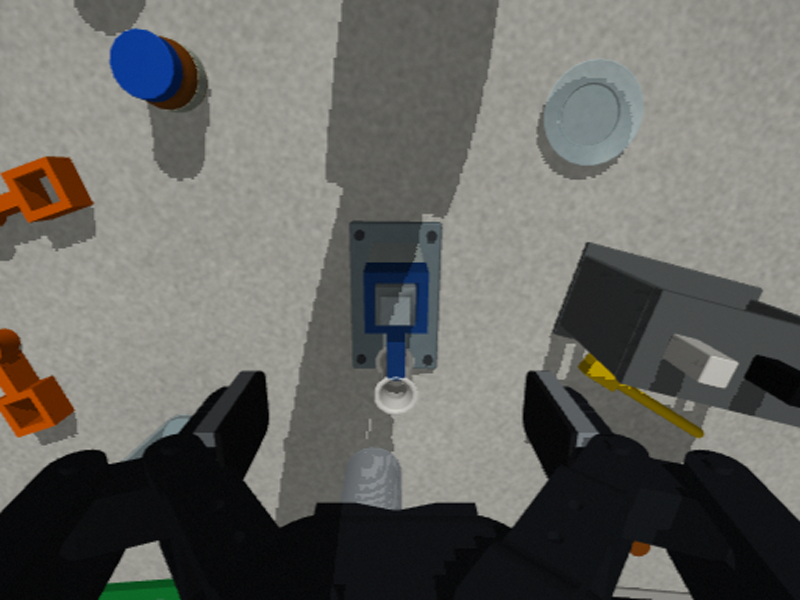

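The guide is seated, with the collar square on the post and the upper bush mouth at (396,394). The rack is at the right, with the white head at (703,360).

```bash
python3 - <<'E'
from fit import *
from rig import arm
w=pickle.load(open("w4.pkl","rb"));s=1.5625
print("ubush",ray(w,396/s,394/s,135)); print(arm.read_state()["joint_positions"].round(2))
G=[(-23,-23,30),(-23,23,30),(23,23,30),(23,-23,30)]
g,r=fit(w,[(a,b,135) for a,b,_ in G],[(u/s,v/s) for u,v in[(365,271),(428,271),(428,332),(366,333)]],[524,-7,.1],3);print(g.round(3),r.round(1).tolist())
print("white head c",ray(w,693/s,352/s,180))
E
```

```text
ubush [596.92832341   1.95502246 135.        ]
[ 0.2   0.48 -0.43  1.84  0.25  0.88  1.34]
[ 5.2422e+02 -5.3470e+00  1.1500e-01] [[-0.9, 0.2], [0.9, -0.2], [0.3, 0.2], [-0.4, -0.1]]
white head c [522.99425618 181.36269856 180.        ]
```

>>> {"name": "move_arm", "arguments": {"commands": [[[-7,31,0],[0,0,0.18]],[[-15,62,0],[0,0,0.36]],[[-22,93,0],[0,0,0.54]],[[-30,124,0],[0,0,0.72]],[[-37,155,0],[0,0,0.9]],[[-45,186,0],[0,0,1.08]],[[-52,217,0],[0,0,1.26]],[[-60,248,0],[0,0,1.44]],[[-67,279,0],[0,0,1.62]],[[-75,311,0],[0,0,1.8]]]}}

```text
clock: 12.15
tcp_pos: [545.3, 311.3, 299.8]
tcp_rot: [2.358, 2.075, -0.003]
ft_force: [0.1, -1.2, 0.4]
gripper_width: 85.5
grasp_force: 0.0
```

>>> {"name": "move_arm", "arguments": {"commands": [[[0,0,0],[0,0,0.03]],[[0,0,0],[0,0,0.03]],[[0,0,0],[0,0,0.03]]]}}

```text
clock: 12.52
tcp_pos: [545.4, 308.4, 301.0]
tcp_rot: [2.384, 2.045, -0.002]
ft_force: [0.3, 0.2, -0.1]
gripper_width: 85.4
grasp_force: 0.0
```

```bash
python3 - <<'E'
from h import *
from rig import arm,eyes
import pickle
w=eyes.read_camera("wrist"); pickle.dump(w,open("w5.pkl","wb"))
cv2.imwrite("pics/w5.png",cv2.resize(w["img"],(800,600),interpolation=cv2.INTER_CUBIC))
s=arm.read_state();print(s["tcp_pos"],s["tcp_rot"],s["joint_positions"].round(2),R.from_rotvec(s["tcp_rot"]).as_matrix()[:2,0])
E
```

```text
[545.42865686 308.47064291 301.15504716] [ 2.38448131e+00  2.04467530e+00 -9.68046511e-04] [-0.65  0.63  0.11  1.49 -0.08  1.02 -0.67] [0.15254258 0.98829658]
```

View pics/w5.png

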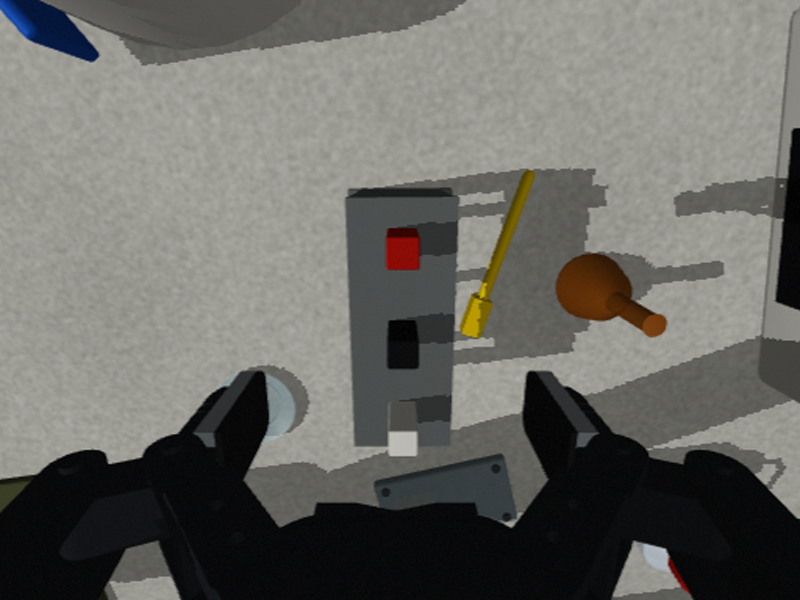

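The wrist view shows the red head's top face centred at (403,254), black at (403,358) and white at (403,443). The rack's row is aligned with the tool's x axis.

```bash
python3 - <<'E'
from h import *
import pickle
w=pickle.load(open("w5.pkl","rb"));s=1.5625
hsv=cv2.cvtColor(w["img"],cv2.COLOR_BGR2HSV); m=((hsv[...,1]>150)&((hsv[...,0]<6)|(hsv[...,0]>174))&(hsv[...,2]>60)).astype(np.uint8)
n,l,st,ce=cv2.connectedComponentsWithStats(m); print([(st[i],ce[i]) for i in range(1,n) if st[i][4]>60])
print("rows V at col 258:",hsv[140:180,258,2].tolist()); print("cols at row 163:",hsv[163,240:275,2].tolist(),hsv[163,240:275,1].tolist())
p=ray(w,403.5/s,254/s,180);print(p,tool(p))
for q in[(387,238),(420,238),(419,269),(388,270)]:print(ray(w,q[0]/s,q[1]/s,180))
for q in[(403,358),(403,443)]:print(ray(w,q[0]/s,q[1]/s,180))
E
```

```text
[(array([247, 147,  22,  26, 475], dtype=int32), array([257.22315789, 161.26736842])), (array([428, 358,  14,  22,  65], dtype=int32), array([433.47692308, 368.32307692]))]
rows V at col 258: [80, 80, 79, 81, 79, 49, 54, 52, 53, 54, 54, 66, 120, 141, 139, 140, 140, 139, 139, 138, 139, 140, 139, 139, 138, 138, 139, 139, 140, 139, 139, 138, 109, 80, 79, 79, 80, 80, 78, 78]
cols at row 163: [81, 80, 80, 81, 81, 81, 76, 131, 146, 139, 140, 141, 140, 140, 140, 139, 139, 139, 139, 138, 141, 139, 139, 140, 139, 138, 141, 125, 78, 51, 71, 80, 80, 80, 80] [16, 16, 16, 16, 16, 19, 30, 187, 243, 246, 242, 242, 242, 246, 240, 246, 242, 242, 240, 246, 241, 240, 244, 239, 242, 242, 242, 241, 196, 40, 7, 13, 13, 10, 10]
[554.99665057 330.46022988 180.        ] [ 23.28805678   6.10408935 121.13645362]
[546.92877765 341.2054729  180.        ]
[565.82543596 338.29059612 180.        ]
[562.7355059  320.17470048 180.        ]
[544.52094726 322.37201847 180.        ]
[544.94751868 264.98438582 180.        ]
[535.82940687 203.77166051 180.        ]
```

>>> {"name": "move_arm", "arguments": {"commands": [[[23,6,0],[0,0,0]],[[23,6,40],[0,0,0]],[[23,6,80],[0,0,0]],[[23,6,110],[0,0,0]],[[23,6,130],[0,0,0]],[[23,6,140],[0,0,0]],[[23,6,140],[0,0,0]],[[23,6,140],[0,0,0]]]}}

```text
clock: 13.58
tcp_pos: [555.2, 331.9, 162.4]
tcp_rot: [2.384, 2.046, 0.003]
ft_force: [-0.9, 0.6, -0.3]
gripper_width: 85.2
grasp_force: 0.0
```

>>> {"name": "move_arm", "arguments": {"commands": [[[0,0,0],[0,0,0]],[[0,0,0],[0,0,0]],[[0,0,0],[0,0,0]],[[0,0,0],[0,0,0]],[[0,0,0],[0,0,0]],[[0,0,0],[0,0,0]],[[0,0,0],[0,0,0]]], "claw": -1}}

```text
clock: 14.45
tcp_pos: [554.3, 331.8, 161.5]
tcp_rot: [-2.383, -2.046, -0.0]
ft_force: [-1.6, -0.2, 4.3]
gripper_width: 19.1
grasp_force: 58.9
```

>>> {"name": "move_arm", "arguments": {"commands": [[[0,0,-10],[0,0,0]],[[0,0,-30],[0,0,0]],[[0,0,-60],[0,0,0]],[[0,0,-90],[0,0,0]],[[0,0,-120],[0,0,0]],[[0,0,-150],[0,0,0]],[[0,0,-175],[0,0,0]],[[0,0,-185],[0,0,0]],[[0,0,-185],[0,0,0]]]}}

```text
clock: 15.58
tcp_pos: [554.6, 331.6, 346.4]
tcp_rot: [2.384, 2.046, 0.001]
ft_force: [0.0, -0.4, -2.4]
gripper_width: 19.0
grasp_force: 58.8
```

>>> {"name": "move_arm", "arguments": {"commands": [[[-20,6,0],[0,0,0]],[[-60,18,0],[0,0,0]],[[-105,31,0],[0,0,0]],[[-150,44,0],[0,0,0]],[[-195,57,0],[0,0,0]],[[-240,70,0],[0,0,0]],[[-280,82,0],[0,0,0]],[[-305,90,0],[0,0,0]],[[-319,94,0],[0,0,0]],[[-319,94,0],[0,0,0]]]}}

```text
clock: 16.82
tcp_pos: [598.6, 0.6, 345.7]
tcp_rot: [-2.386, -2.043, 0.002]
ft_force: [0.1, 0.9, -1.5]
gripper_width: 19.0
grasp_force: 58.7
```

```bash
python3 - <<'E'
from h import *
from rig import arm,eyes
import pickle
s=arm.read_state();print(s["tcp_pos"],s["tcp_rot"],s["gripper_width"],s["grasp_force"],s["joint_positions"].round(2))
C={n:eyes.read_camera(n) for n in("wrist","side")}; pickle.dump(C,open("w6.pkl","wb"))
t=s["tcp_pos"];ex=[(598.5,1.2,135),(t[0],t[1],t[2]-151)]
for n in C: print(n,[proj(C[n],p).round(1) for p in ex])
u,v=proj(C["side"],ex[0]).astype(int)
a=cv2.resize(C["wrist"]["img"],(460,345),interpolation=cv2.INTER_AREA)
a=cv2.resize(C["wrist"]["img"][90:290,150:350],(400,400),interpolation=cv2.INTER_CUBIC)
b=cv2.resize(C["side"]["img"][v-70:v+30,u-45:u+55],(400,400),interpolation=cv2.INTER_CUBIC)
print(u-45,v-70);cv2.imwrite("pics/w6.png",np.hstack([a,b]))
E
```

```text
[5.98582875e+02 5.87181145e-01 3.45729039e+02] [-2.38590762e+00 -2.04318302e+00  2.01194086e-03] 18.999944548714005 58.731629848480225 [-0.15  0.55  0.12  1.51 -0.07  1.09 -0.16]
wrist [array([252. , 167.1]), array([251.9, 179.3])]
side [array([251.6, 188.5]), array([251.3, 170.2])]
206 118
```

View pics/w6.png

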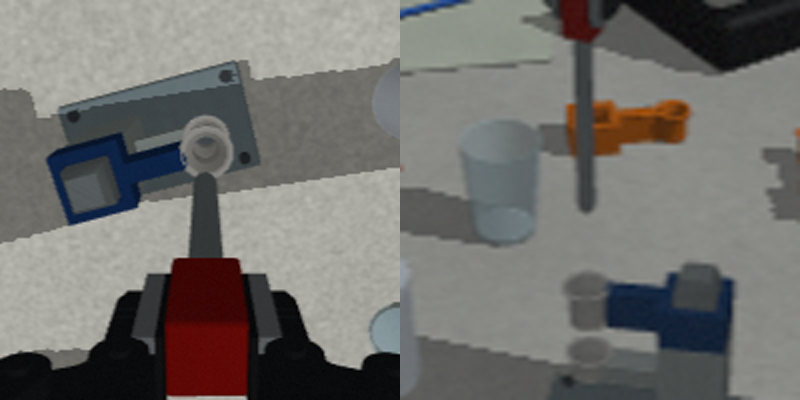

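The picture shows the rod tip at (205,180) just above the upper bush mouth (207,150) in the wrist view. In the side view the tip (587,208) is directly above the mouth (587,286). I'll quantify the offset with edge profiles.

```bash
python3 - <<'E'
from h import *
import pickle
C=pickle.load(open("w6.pkl","rb"));w=C["wrist"];g=cv2.cvtColor(w["img"],cv2.COLOR_BGR2GRAY)
for r in range(146,182,3): print(r,g[r,236:272].tolist())
sd=cv2.cvtColor(C["side"]["img"],cv2.COLOR_BGR2GRAY)
print("side")
for r in(155,160,165,168,186,188,190,192,194): print(r,sd[r,244:262].tolist())
# candidates: project rim ellipse & rod for offsets
for dx,dy in((0,0),(2,0),(0,2)):
  p=np.array([proj(w,(598.5+dx+18*np.cos(a),1.2+dy+18*np.sin(a),135)) for a in np.linspace(0,6.28,60)]);print(dx,dy,"rim",p.min(0).round(1),p.max(0).round(1))
E
```

```text
146 [66, 67, 67, 68, 69, 70, 69, 68, 69, 67, 70, 70, 70, 69, 69, 71, 71, 71, 69, 72, 69, 69, 70, 70, 70, 70, 71, 69, 71, 69, 70, 69, 70, 70, 71, 69]
149 [67, 67, 68, 69, 68, 69, 69, 68, 69, 72, 100, 127, 135, 136, 133, 131, 129, 130, 130, 132, 132, 134, 125, 99, 75, 67, 67, 69, 69, 70, 70, 71, 70, 68, 71, 70]
152 [70, 67, 67, 69, 70, 68, 78, 112, 133, 134, 132, 121, 112, 112, 112, 102, 96, 91, 90, 100, 101, 99, 110, 121, 126, 134, 114, 81, 71, 69, 70, 69, 70, 69, 71, 70]
155 [75, 91, 106, 113, 115, 114, 125, 133, 130, 129, 134, 136, 136, 134, 133, 131, 128, 128, 129, 130, 131, 130, 133, 134, 124, 121, 129, 116, 82, 68, 69, 69, 70, 70, 69, 69]
158 [115, 115, 113, 112, 112, 120, 129, 135, 136, 132, 123, 114, 111, 110, 109, 100, 87, 89, 92, 99, 101, 100, 100, 111, 121, 127, 131, 132, 105, 76, 70, 71, 71, 69, 69, 69]
161 [63, 40, 20, 20, 76, 121, 135, 131, 119, 114, 113, 100, 87, 78, 71, 69, 68, 69, 67, 72, 77, 82, 88, 92, 95, 98, 114, 126, 133, 116, 82, 69, 70, 69, 68, 71]
164 [18, 20, 19, 54, 113, 133, 128, 118, 112, 112, 100, 103, 105, 102, 102, 100, 97, 93, 94, 92, 92, 92, 83, 85, 89
[... 1045 characters left out ...]
 134, 134, 133, 123, 92, 64, 65, 62, 80, 118, 136, 137, 137, 139, 140, 139]
168 [134, 136, 133, 136, 135, 125, 93, 64, 64, 64, 84, 119, 137, 136, 135, 135, 135, 137]
186 [135, 133, 134, 136, 127, 121, 115, 104, 104, 105, 107, 110, 122, 132, 138, 137, 137, 135]
188 [134, 135, 126, 111, 94, 86, 87, 90, 92, 93, 91, 92, 93, 91, 83, 96, 111, 109]
190 [134, 136, 121, 101, 90, 86, 86, 86, 88, 87, 88, 90, 84, 74, 57, 39, 39, 39]
192 [138, 140, 139, 125, 107, 105, 104, 96, 93, 95, 102, 101, 89, 64, 35, 32, 33, 30]
194 [137, 137, 135, 127, 102, 80, 82, 84, 84, 83, 82, 83, 75, 53, 33, 31, 33, 34]
0 0 rim [237.5 152.7] [266.4 181.1]
2 0 rim [239.1 152.5] [268.  180.8]
0 2 rim [237.3 151.1] [266.2 179.5]
```

>>> {"name": "move_arm", "arguments": {"commands": [[[0,0.7,15],[0,0,0]],[[0,0.7,35],[0,0,0]],[[0,0.7,50],[0,0,0]],[[0,0.7,58],[0,0,0]],[[0,0.7,64],[0,0,0]],[[0,0.7,70],[0,0,0]],[[0,0.7,76],[0,0,0]],[[0,0.7,82],[0,0,0]],[[0,0.7,82],[0,0,0]]]}}

```text
clock: 18.05
tcp_pos: [599.4, 2.1, 263.8]
tcp_rot: [-2.383, -2.046, 0.001]
ft_force: [0.5, -1.0, -1.7]
gripper_width: 18.6
grasp_force: 58.8
```

>>> {"name": "move_arm", "arguments": {"commands": [[[0,0,8],[0,0,0]],[[0,0,16],[0,0,0]],[[0,0,24],[0,0,0]],[[0,0,30],[0,0,0]],[[0,0,36],[0,0,0]],[[0,0,42],[0,0,0]],[[0,0,48],[0,0,0]],[[0,0,52],[0,0,0]],[[0,0,52],[0,0,0]]]}}

```text
clock: 19.18
tcp_pos: [599.6, 2.1, 211.9]
tcp_rot: [-2.383, -2.046, 0.001]
ft_force: [-0.2, 0.3, -2.5]
gripper_width: 19.0
grasp_force: 58.8
```

>>> {"name": "move_arm", "arguments": {"commands": [[[0,0,6],[0,0,0]],[[0,0,12],[0,0,0]],[[0,0,18],[0,0,0]],[[0,0,23],[0,0,0]],[[0,0,27],[0,0,0]],[[0,0,27],[0,0,0]],[[0,0,27],[0,0,0]],[[0,0,27],[0,0,0]]]}}

```text
clock: 20.18
tcp_pos: [600.0, 2.1, 185.5]
tcp_rot: [2.383, 2.046, 0.001]
ft_force: [0.6, -0.5, -1.9]
gripper_width: 18.8
grasp_force: 58.8
```

```bash
python3 - <<'E'
from fit import *
from rig import arm,eyes
s=arm.read_state();print(s["tcp_pos"],s["ft_force"],s["torque"],s["grasp_force"],s["dq"].round(3))
C=eyes.read_camera("side");img=C["img"];b=img.astype(int)
# red head top/bottom rows in side view; blue mask centroid now vs before
o=pickle.load(open("w6.pkl","rb"))["side"]["img"]
for i in(o,img):
    h=cv2.cvtColor(i,cv2.COLOR_BGR2HSV)[150:240,230:300]; m=(abs(h[...,0].astype(int)-110)<12)&(h[...,1]>140); y,x=np.nonzero(m); print("blue",len(x),x.mean()+230,y.mean()+150)
h=cv2.cvtColor(img,cv2.COLOR_BGR2HSV); g=img[...,2]
t=s["tcp_pos"]
print("exp head top/bottom",[proj(C,(t[0],t[1],t[2]-151+z)).round(1) for z in(170,130)], "bush mouth",proj(C,(599,1.5,135)).round(1))
m=((h[...,0]<6)|(h[...,0]>174))&(h[...,1]>150); y,x=np.nonzero(m[150:200,235:270]); print("red",y.min()+150,y.max()+150,x.min()+235,x.max()+235)
print("under lower bush",[ [proj(C,(599,1.5,z)).round(0).tolist()] for z in(75,55,33,12)])
E
```

```text
[599.95015122   2.0652174  185.50860205] [ 0.59393656 -0.53671165 -1.85915975] [ 0.02883062 -0.01043916  0.03007768] 58.76064956188202 [-0.001  0.001 -0.001  0.001  0.    -0.002 -0.   ]
blue 327 273.3730886850153 196.74617737003058
blue 329 273.41641337386017 196.70820668693008
exp head top/bottom [array([250.6, 167.4]), array([250.8, 179.8])] bush mouth [251.4 188.5]
red 166 181 247 254
under lower bush [[[252.0, 206.0]], [[252.0, 211.0]], [[252.0, 217.0]], [[252.0, 222.0]]]
```

The tip is at about 34 mm, there is no contact load, and the guide has not moved. Handing in.

```bash
python3 -c "
from rig import arm
print(arm.close_job())"
```

```text
the job is handed in; nothing more can be done
None
```

I handed in the job at about 20 s of the 72 s allowed, with no verdict returned: the blue guide is seated and released on the post, and the red-headed shaft is still held by its head through both bushes, its tip by arm position about 34 mm above the bench.

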